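Third hand: shut the tea caddy and hold it against the mounting rail

ROBOT

A 7-joint arm with a two-finger parallel gripper is mounted at the origin on the work surface. World frame = base frame: x ahead of the robot, y to its left, z up, the work surface at z = 0. Lengths are in m, angles in rad, forces in N, time in s.
With the tool pointing down it reaches from about 0.4 to 0.85 m from the base axis. Payload 10.4 kg.
Tool frame: the origin (TCP) lies on the centre line of the jaws, within the pads' length; the fingertips stand 11 mm ahead of it and the grasp point (between the pads) lies 8 mm behind it; z points along the fingers, y is the line along which they close (so a half turn about z gives the same grasp; the last joint's range is limited). The gripper opens to 87 mm and grips with 3 to 60 N. Pads are 19 mm wide; open, the fingers measure 117 mm over their backs; the gripper's body (75 mm by 190 mm) begins 51 mm behind the grasp point.
Start: joints at [-1.347, 0.332, -0.065, 1.46, 0.022, 1.35, -0.088], TCP at [0.153, 0.606, 0.234] pointing down, gripper open.
Joint ranges: [-2.6, 2.6], [-0.5, 2.12], [-1.47, 1.34], [0.16, 2.42], [-1.27, 4.41], [0.06, 2.06], [-2.6, 2.6]. Speed limits (rad/s): [2.22, 2.22, 2.79, 2.79, 3.14, 3.14, 3.14].

INTERFACE

Orientations are given as a unit quaternion [x, y, z, w].
In Python, from bench import r gives the robot as it stands.
- The arm moves only by the shell command python3 -m pendant 'ROWS' [OPENING] [FORCE]. ROWS is JSON, a list of rows, each a list of 4 numbers: the shift along the tool's x, y, z in m, then the turn about the tool's z in rad. A call has 1 to 8 rows; each row shifts and turns the commanded pose from where the row before left it, along the tool's axes as they then stand; what a row does not reach is not made up. A row lasts 1/12 s, in which the tool goes at most 41.7 mm and 7.16 degrees, less where a joint would pass 70% of its speed; a pose out of reach is approached as far as the arm can. A call with a gripper value outside its range is refused whole. OPENING is the opening, from 0 (shut) to 1 (fully open), set as the call begins (- or left out, the last holds). The fingers move at their own pace and stop on an object; FORCE is the grip in N (left out, the last holds). Time passes only in rows, so rows that do not move let the fingers close. It gives the time, the measured TCP pose, the force, the opening and the grip force at its end, in the units of the state.
- r.read_state(): the state, without advancing time (a new reading comes with each control period).
- r.camera(name): name is "scene" or "top" or "wrist"; returns a dict with "img" (400x640x3 uint8, red, green, blue), "camera_matrix" (3x3 intrinsics, pixels), "xyz" and "attitude" of the camera in the world. Camera axes: x right, y down, z forward; pixel columns grow to the right and rows downward; lengths in m; the calibration is good to about 2 mm. The wrist camera is an equidistant fisheye: a pixel r from the principal point sees the ray r / f radians off the axis. A picture is of the moment at which its call begins. There is no depth.
- r.close_job(): hands the job in; it is judged then, once.
Trained networks look in the newest picture that a camera, given by its name, has taken for a name from the list of things; names that differ only in an ending like _2 or _b are one class to them, and where a whole thing is asked for, a point or a joint stands for the part that bears it (a point fixed in the world has none). Each returns a list of dicts, best first, with "score" (0 to 1); they miss things now and then, are a little off and sometimes report something else, mostly with a low value. They report only what shows in the picture. A call takes as long as a camera call. They do not tell look-alikes from the thing itself.
- r.outline_of(thing, camera): "mask" (400x640 bool, what is visible of it) and "bbox" ([centre column, centre row, width, height] in pixels, round what is visible of it).
The state is a dict: "time": time; "joint_positions": joint angles; "joint_vel": joint speeds; "joint_torque": joint torques, N m; "ee_pos": TCP position; "eef_rot": TCP orientation; "ft_force": force on the tool from outside, world axes, zero at the start; "torque": the same for the moment, N m; "width": finger opening in m; "grip_force": force on a finger pad.
Only numpy, scipy, OpenCV 4.12 (cv2) and the standard library are available. Lean on these libraries where they do the work, as an engineer would, in place of code of your own. Each camera call takes 0.05 s, during which the arm holds its last target. There are 200 camera calls.

TASK

Shut the lid of the hinged tea caddy, rim to rim, while it stands clear of the rail; then bring the caddy, flat on the worktop, back end first, squarely against the sprung board of the mounting rail, its sides between the two dark lines, and press it there steadily with about 10 N (never more than 20 N) while I drive the screws. Finish while holding: the program ends with the robot still pressing the caddy against the board, and nothing else on the worktop is disturbed.

Things in the scene. Friction and masses are not known exactly. Their poses are not given: they have to be found in the camera images.
- caddy_mid (a point): Loose wooden tea caddy, a case of two hinged shell halves standing on the worktop: 120 mm long (its x), 64 mm wide (its y), 60 mm high when shut (lower half 40, lid half 20; walls 4 mm), about 0.4 kg. This point is its centre when shut, 30 mm above its underside. Its +x points to its hinged end (the back), z up.
- caddy_back (a point): Point on the caddy's back (hinged) end, 60 mm along +x from its centre, 30 mm above its underside.
- lid (a joint): Lid angle in rad: 0 shut (rims together), grows as the free front end rises. The hinge runs along the caddy's y at its back end, 40 mm above its underside. The hinge is stiff (0.1 N m), so the lid stays at any angle; a light push down on the top near the free end shuts it.
- lid_edge (a point): Top of the lid at the middle of its free end, 120 mm from the hinge along the lid and 20 mm above the lid's rim.
- rail: Fixed wooden mounting rail with a sprung board on its robot side. Origin on the worktop under the middle of the board's front face when unpressed; its +x is the direction the board is pressed, away from the robot; y along the board. Behind the board at x = 56 to 101 mm stands a fixed block 200 mm wide, 50 mm high.
- board_face (a point): Middle of the board's front face, 25 mm above the worktop; moves with the board. The board is 190 mm wide, 12 mm thick, its top 46 mm above the worktop; two dark upright lines on it, 32 mm either side of its middle, show where the caddy's sides go.
- board (a joint): How far the board has been pressed back, in m: 0 free, 0.032 at most. Its springs push back with 0.7 N for each mm (no preload).
- screwdriver_mid (a point): Bystander, leave alone: screwdriver lying on the worktop beside the work. Point at its middle.
- honey_jar_mid (a point): Bystander, leave alone: jar 68 mm across, 100 mm tall. Point at its middle.
- bean_can_mid (a point): Bystander, leave alone: can 74 mm across, 110 mm tall. Point at its middle.
- mug_mid (a point): Bystander, leave alone: mug 80 mm across, 90 mm tall, with a handle. Point at its middle.
- carton_mid (a point): Bystander, leave alone: upright carton 60 x 100 x 150 mm. Point at its middle.
- spice_jar_mid (a point): Bystander, leave alone: small jar 44 mm across, 90 mm tall. Point at its middle.
There are look-alikes about, which are no part of the job. Leave any green or turquoise look-alike of the part that bears caddy_mid alone. What is shaped like the rail but green or yellow is not meant.

How it is judged:
By the outcome, as a careful person would: the job done as asked, in the order asked, and still so for the second after the job is handed in, while the arm keeps its last pose, push and grip.
It also fails if it takes over 51 s, if anything falls off the work surface, if the arm or the gripper's body presses on something with over 40 N, if the wrist force passes 120 N, or if a joint passes its speed limit or range.

## Working session

There is one attempt and no reset: what is moved stays moved. The work goes in short steps, Python scripts to look and compute and a shell command to move; the robot and the scene stay as the last step left them, time stands still between calls to the robot, and variables do not carry over. Pictures are saved under pics/ and viewed, at most 10 in all, crops included, and the job is handed in when it is done.

```bash
ls; mkdir -p pics; python3 - <<'E'
from bench import r
import cv2,numpy as np
s=r.read_state();print({k:np.round(v,3).tolist() for k,v in s.items()})
for n in ("scene","top"):
    c=r.camera(n);cv2.imwrite(f"pics/{n}0.png",c["img"][:,:,::-1]);print(n,c["camera_matrix"],c["xyz"],c["attitude"])
    for t in ("caddy_mid","lid","rail","board"):
        for d in r.outline_of(t,n):print(t,round(d["score"],2),np.round(d["bbox"]))
E
```

```text
pics
{'time': 0.0, 'joint_positions': [-1.347, 0.333, -0.065, 1.461, 0.022, 1.35, -0.089], 'joint_vel': [0.002, -0.001, -0.0, 0.001, 0.0, -0.001, 0.0], 'joint_torque': [-0.001, -62.325, 0.024, -38.992, -0.061, 0.04, 0.0], 'ee_pos': [0.153, 0.606, 0.233], 'eef_rot': [0.123, 0.992, -0.001, -0.0], 'ft_force': [0.512, 0.459, -0.036], 'torque': [-0.046, 0.042, -0.011], 'grip_force': 0.0, 'width': 0.087}
scene [[434.76542594   0.         316.30023146]
 [  0.         434.76542594 201.99745248]
 [  0.           0.           1.        ]] [ 0.97307147 -0.96587274  1.02786157] [ 0.89305179  0.2240613  -0.09951678 -0.3772949 ]
caddy_mid 0.88 [336. 169.  38.  49.]
caddy_mid 0.66 [326. 136.  25.  27.]
caddy_mid 0.6 [385. 175.  40.  36.]
lid 0.85 [386. 171.  38.  21.]
lid 0.83 [340. 166.  28.  39.]
lid 0.7 [327. 133.  24.  24.]
rail 0.77 [248. 359.  91.  81.]
rail 0.63 [375. 227.  48.  57.]
board 0.84 [258. 206.  35.  49.]
board 0.78 [366. 224.  34.  51.]
board 0.55 [236. 350.  67.  63.]
top [[519.23298093   0.         316.07673878]
 [  0.         519.23298093 198.4658008 ]
 [  0.           0.           1.        ]] [ 0.30177104 -0.12266888  1.86096667] [-0.69915683  0.71333725 -0.02971289  0.03803736]
caddy_mid 0.82 [266. 205.  30.  44.]
caddy_mid 0.82 [212. 242.  38.  25.]
caddy_mid 0.79 [238. 159.  40.  32.]
lid 0.98 [211. 241.  33.  24.]
lid 0.84 [263. 196.  25.  24.]
lid 0.82 [235. 161.  38.  30.]
lid 0.38 [395. 218.  35.  22.]
rail 0.97 [463. 165.  64.  40.]
rail 0.93 [304. 143.  59.  31.]
rail 0.65 [338. 235.  60.  40.]
board 0.89 [308. 148.  55.  21.]
board 0.86 [337. 239.  50.  23.]
board 0.75 [460. 174.  54.  19.]
```

View pics/scene0.png

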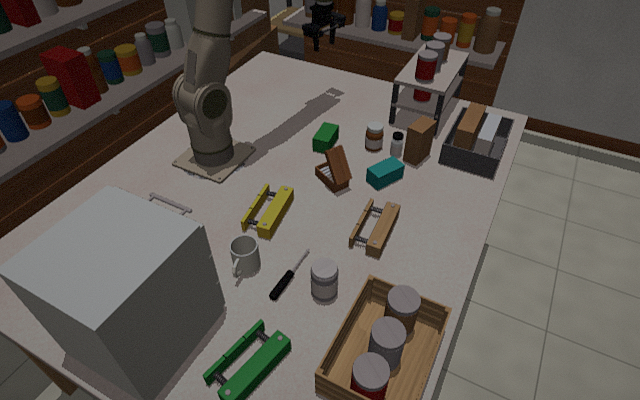

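View pics/top0.png

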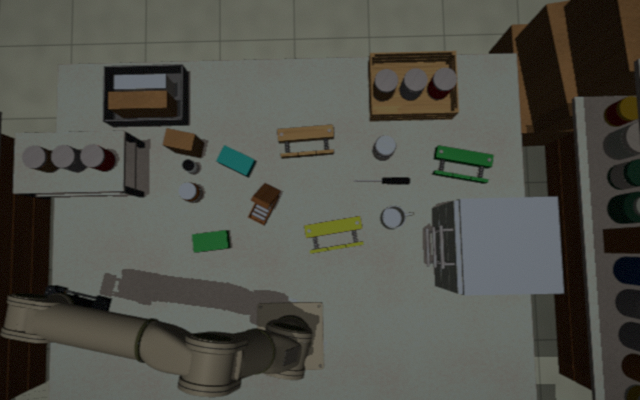

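Scene picture: the brown open caddy is at (334,168) and the wooden rail at (375,227). In the top picture they are at (264,203) and (306,141).
Could be mistaken for the caddy: green box scene(326,137)/top(211,241) and turquoise box scene(385,172)/top(236,161). Could be mistaken for the rail: yellow scene(268,210)/top(334,233) and green scene(248,360)/top(463,164). By the description I choose the brown caddy and the plain wood rail, and check them in a close crop.

```bash
python3 - <<'E'
import cv2,numpy as np
t=cv2.imread("pics/top0.png");s=cv2.imread("pics/scene0.png")
f=lambda im,x,y,w,h:cv2.resize(im[y:y+h,x:x+w],(400,300),interpolation=cv2.INTER_CUBIC)
o=np.vstack([np.hstack([f(t,234,178,64,48),f(t,270,114,80,60)]),np.hstack([f(s,300,138,72,54),f(s,335,195,80,60)])])
cv2.imwrite("pics/crop1.png",cv2.convertScaleAbs(o,alpha=1.4))
E
```

```text
(no output)
```

View pics/crop1.png

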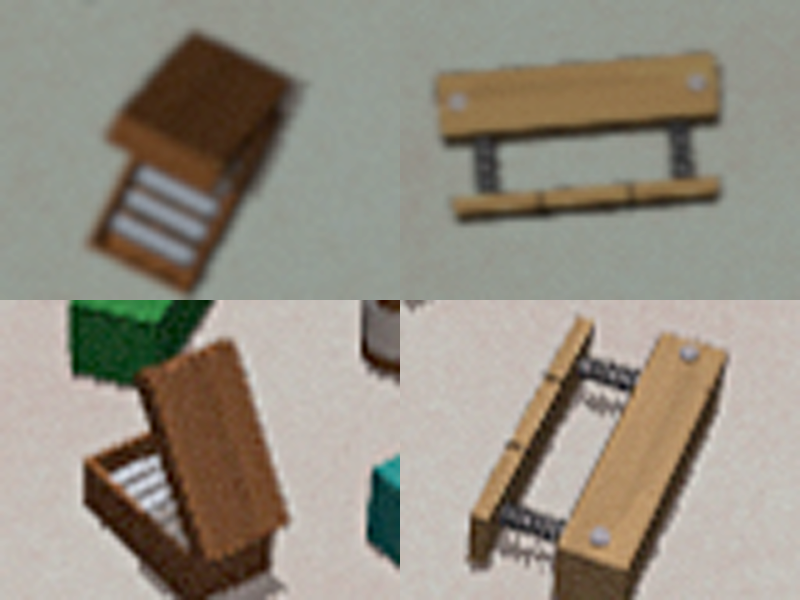

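The crop confirms both: the brown caddy is open with its hinge end at upper right (top ~(272,188)), and the plain-wood rail's board faces the robot, its dark lines at top ~(298,154) and (316,152). Next I fit both poses to the masks from the two cameras.

```bash
cat > h.py <<'E'
import numpy as np,cv2
from scipy.spatial.transform import Rotation as R
from scipy.optimize import minimize
S=8
def proj(c,P):
    q=R.from_quat(c["attitude"]).inv().apply(np.asarray(P,float)-c["xyz"])
    K=c["camera_matrix"]
    return np.c_[K[0,0]*q[:,0]/q[:,2]+K[0,2],K[1,1]*q[:,1]/q[:,2]+K[1,2]]
def box(x0,x1,y0,y1,z0,z1):return np.array([[x,y,z] for x in(x0,x1) for y in(y0,y1) for z in(z0,z1)],float)
def world(P,p):
    c,s=np.cos(p[2]),np.sin(p[2]);return np.c_[p[0]+c*P[:,0]-s*P[:,1],p[1]+s*P[:,0]+c*P[:,1],P[:,2]]
def caddy(p):
    lo=box(-.06,.06,-.032,.032,0,.04);li=box(-.12,0,-.032,.032,0,.02);t=p[3]
    q=np.c_[.06+li[:,0]*np.cos(t)+li[:,2]*np.sin(t),li[:,1],.04-li[:,0]*np.sin(t)+li[:,2]*np.cos(t)]
    return [world(lo,p),world(q,p)]
def rail(p):
    d=p[3] if len(p)>3 else 0
    return [world(box(d,d+.012,-.095,.095,.004,.046),p),world(box(.056,.101,-.1,.1,0,.05),p)]
def sil(c,hs):
    m=np.zeros((400,640),np.float32)
    for h in hs:
        k=cv2.convexHull(((proj(c,h)+.0)*256).round().astype(np.int32))
        a=np.zeros((400,640),np.uint8);cv2.fillConvexPoly(a,k,255,cv2.LINE_AA,8);m=np.maximum(m,a/255.)
    return m
def fit(model,p0,obs):
    f=lambda p:sum(np.abs(sil(c,model(p))-m).sum() for c,m in obs)
    best=None
    for k in range(6):
        st=p0 if best is None else best.x
        sx=np.vstack([st]+[st+np.eye(len(st))[i]*(.01 if i!=2 and i!=3 else .15)*(-1)**k for i in range(len(st))])
        o=minimize(f,st,method="Nelder-Mead",options=dict(initial_simplex=sx,xatol=1e-4,fatol=.05,maxiter=400))
        if best is None or o.fun<best.fun:best=o
    return best.x,best.fun
def colmask(c,bbox,kind):
    "masks by colour inside bbox"
    x,y,w,h=bbox;m=np.zeros((400,640),bool);m[y:y+h,x:x+w]=1
    hsv=cv2.cvtColor(c["img"],cv2.COLOR_RGB2HSV);return m,hsv
E
cat > f1.py <<'E'
from bench import r
from h import *
C={n:r.camera(n) for n in("scene","top")}
def pick(t,n,u):
    D=r.outline_of(t,n);d=min(D,key=lambda d:np.hypot(*(np.array(d["bbox"][:2])-u)));print(t,n,np.round(d["bbox"]),d["score"]);return C[n],d["mask"].astype(np.float32)
o=[pick("caddy_mid","scene",(336,169)),pick("caddy_mid","top",(264,203))]
print(fit(caddy,np.array([.57,.06,-.4,1.]),o))
hsv=lambda c:cv2.cvtColor(c["img"],cv2.COLOR_RGB2HSV)
# caddy by colour
oc=[]
for n,(x,y,w,h) in dict(scene=(308,140,50,60),top=(240,178,45,52)).items():
    H=hsv(C[n]);m=np.zeros((400,640),np.float32);a=((H[...,0]<16)&(H[...,1]>90))[y:y+h,x:x+w].astype(np.uint8)
    a=cv2.morphologyEx(a,cv2.MORPH_CLOSE,np.ones((7,7)));m[y:y+h,x:x+w]=a;oc.append((C[n],m));print(m.sum())
print("col",fit(caddy,np.array([.57,.06,-.4,1.]),oc))
for nm in ["mask"]:
    o=[pick("rail","scene",(375,227)),pick("rail","top",(306,141))]
    ob=[pick("board","scene",(360,224)),pick("board","top",(306,150))]
    print("rail",[m.sum() for _,m in o+ob]);
    print("block+board",fit(rail,np.array([.72,0.,0.]),o))
    print("board",fit(lambda p:rail(p)[:1],np.array([.72,0.,0.]),ob))
E
python3 f1.py
```

```text
caddy_mid scene [333. 169.  35.  48.] 0.55
caddy_mid top [265. 204.  32.  43.] 0.68
(array([ 0.45610663,  0.08554452, -0.52085595,  0.99112858]), np.float64(219.21960784313725))
1090.0
589.0
col (array([ 0.45425455,  0.08825288, -0.56039723,  0.96682464]), np.float64(434.3058823529411))
rail scene [377. 229.  54.  60.] 0.96
rail top [306. 140.  58.  31.] 0.83
board scene [367. 225.  35.  48.] 0.66
board top [308. 149.  54.  22.] 0.91
rail [np.float32(1597.0), np.float32(1160.0), np.float32(410.0), np.float32(374.0)]
block+board (array([ 0.63458857, -0.07144317,  0.05827287]), np.float64(573.1803921568628))
board (array([ 0.63635491, -0.07030103,  0.07301514]), np.float64(347.4))
```

```bash
cat > ov.py <<'E'
from h import *
E=[(0,1),(0,2),(0,4),(1,3),(1,5),(2,3),(2,6),(3,7),(4,5),(4,6),(5,7),(6,7)]
def overlay(c,hs,x,y,w,h,k=6):
    im=cv2.resize(c["img"][y:y+h,x:x+w,::-1],None,fx=k,fy=k,interpolation=cv2.INTER_CUBIC);im=cv2.convertScaleAbs(im,alpha=1.4)
    for H in hs:
        p=((proj(c,H)-[x-.5,y-.5])*k).astype(int)
        for a,b in E:cv2.line(im,tuple(map(int,p[a])),tuple(map(int,p[b])),(255,255,0),1)
    return im
E
python3 - <<'E'
from bench import r
from ov import *
cp=np.array([.456,.0855,-.521,.991]);rp=np.array([.6355,-.071,.065])
s=r.camera("scene");t=r.camera("top")
o=np.vstack([np.hstack([overlay(t,caddy(cp),234,178,64,48),overlay(t,rail(rp),274,118,64,48)]),np.hstack([overlay(s,caddy(cp),304,142,64,48),overlay(s,rail(rp),344,198,64,58)[:288]])])
cv2.imwrite("pics/ov1.png",o)
E
```

```text
(no output)
```

View pics/ov1.png

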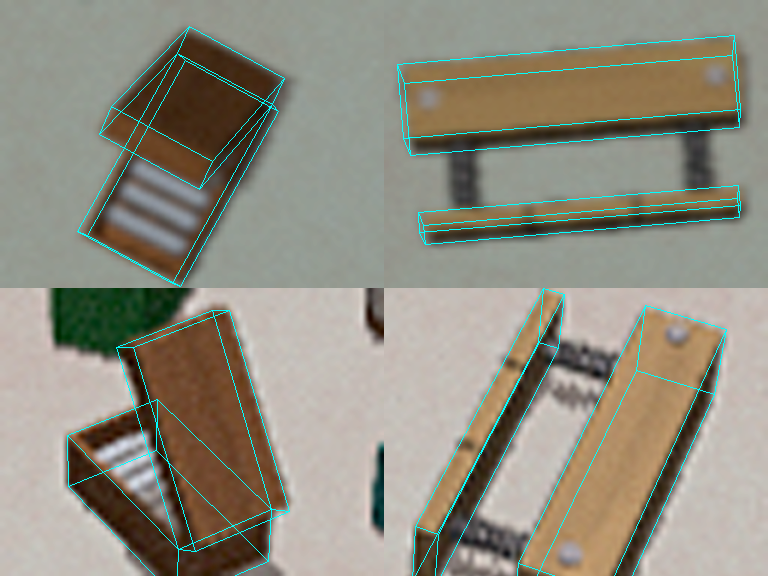

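The overlay fits in both views. Caddy at (0.456, 0.0855), yaw −0.521, lid 0.99 rad. Rail at (0.6355, −0.071), yaw 0.065. I move over the lid with the gripper shut.

```bash
python3 -m pendant '[[-0.0225,-0.0219,0,0],[-0.0225,-0.0219,0,0],[-0.0225,-0.0219,0,0],[-0.0225,-0.0219,0,0],[-0.0225,-0.0219,0,0],[-0.0225,-0.0219,0,0],[-0.0225,-0.0219,0,0]]' 0 40
python3 -m pendant '[[-0.0225,-0.0219,0,0],[-0.0225,-0.0219,0,0],[-0.0225,-0.0219,0,0],[-0.0225,-0.0219,0,0],[-0.0225,-0.0219,0,0],[-0.0225,-0.0219,0,0],[-0.0225,-0.0219,0,0]]'
python3 -m pendant '[[-0.0225,-0.0219,0,0],[-0.0225,-0.0219,0,0],[-0.0225,-0.0219,0,0],[-0.0225,-0.0219,0,0],[-0.0225,-0.0219,0,0],[-0.0225,-0.0219,0,0],[0,0,0,0]]'
python3 -m pendant '[[0,0,0,0.09],[0,0,0,0.09],[0,0,0,0.094],[0,0,0,0],[0,0,0,0]]'
cat > st.py <<'E'
import sys
from bench import r
from h import *
s=r.read_state();p=np.array(s["ee_pos"]);M=R.from_quat(s["eef_rot"]).as_matrix()
print("t",round(s["time"],2),"tcp",p.round(4),"F",np.round(s["ft_force"],1),"w",round(s["width"],4),"grip",round(s["grip_force"],1))
print("toolx ang",round(np.arctan2(M[1,0],M[0,0]),4),"tilt",M[2].round(3),"j7",np.round(s["joint_positions"],2))
if len(sys.argv)>3:
    g=np.array([float(a) for a in sys.argv[1:4]]);print("shift in tool",(M.T@(g-p)).round(4))
E
python3 st.py .482 .0706 .17
```

```text
time: 1.58
ee_pos: [0.2686, 0.4175, 0.2337]
eef_rot: [0.123, 0.992, 0.0, 0.0]
ft_force: [0.8, 0.5, 0.9]
width: 0.0482
grip_force: 0.0
time: 2.17
ee_pos: [0.3838, 0.2304, 0.2338]
eef_rot: [0.123, 0.992, 0.0, 0.0]
ft_force: [-0.3, 0.5, 0.5]
width: 0.0035
grip_force: 0.0
time: 2.75
ee_pos: [0.4843, 0.0655, 0.234]
eef_rot: [0.127, 0.992, -0.001, 0.001]
ft_force: [-1.5, -0.3, 0.7]
width: 0.0005
grip_force: 0.0
time: 3.17
ee_pos: [0.482, 0.0715, 0.2336]
eef_rot: [0.256, 0.967, 0.0, 0.0]
ft_force: [1.0, -0.2, 0.2]
width: 0.0004
grip_force: 0.0
t 3.17 tcp [0.482  0.0715 0.2336] F [ 1.  -0.2  0.2] w 0.0004 grip 0.0
toolx ang 2.6237 tilt [-0.  0. -1.] j7 [-0.72  0.01  0.49  1.84 -0.    1.3   0.82]
shift in tool [-0.0004 -0.0008  0.0636]
```

```bash
python3 -m pendant '[[0,0,0.027,0],[0,0,0.027,0],[0,0,0.027,0],[0,0,0.003,0],[0.008,0,0.005,0],[0.009,0,0.006,0],[0.009,0,0.006,0],[0.007,0,0.008,0]]'
python3 -m pendant '[[0.007,0,0.008,0],[0.007,0,0.008,0],[0.004,0,0.006,0],[0.003,0,0.006,0],[0.003,0,0.006,0],[0.002,0,0.006,0],[0.002,0,0.005,0]]'
python3 st.py
```

```text
time: 3.83
ee_pos: [0.4531, 0.089, 0.1253]
eef_rot: [0.257, 0.966, 0.001, 0.001]
ft_force: [-0.1, 0.3, 1.5]
width: 0.0003
grip_force: 0.5
time: 4.42
ee_pos: [0.429, 0.1018, 0.0789]
eef_rot: [0.258, 0.966, -0.0, -0.0]
ft_force: [-0.5, -0.1, -0.4]
width: 0.0005
grip_force: 0.3
t 4.42 tcp [0.429  0.1018 0.0789] F [-0.5 -0.1 -0.4] w 0.0005 grip 0.3
toolx ang 2.6206 tilt [ 0. -0. -1.] j7 [-0.77  0.08  0.45  2.12 -0.04  0.95  0.76]
```

```bash
python3 -m pendant '[[0,0,0.003,0],[0,0,0.002,0],[0,0,0.002,0],[0,0,0.001,0],[0,0,0,0],[0,0,0,0]]'; python3 -m pendant '[[0,0,0.001,0],[0,0,0,0],[0,0,0.001,0],[0,0,0,0]]'
```

```text
time: 4.92
ee_pos: [0.4293, 0.1017, 0.0716]
eef_rot: [0.258, 0.966, 0.0, 0.0]
ft_force: [0.4, -0.1, -0.3]
width: 0.0006
grip_force: 0.0
time: 5.25
ee_pos: [0.4295, 0.1019, 0.071]
eef_rot: [0.258, 0.966, 0.0, -0.0]
ft_force: [-8.9, -2.5, 23.2]
width: 0.0003
grip_force: 11.5
```

```bash
python3 -m pendant '[[0,0,-0.002,0],[0,0,-0.02,0],[0,0,-0.03,0],[-0.01,0,-0.035,0],[-0.02,0,-0.035,0],[-0.005,0,0,0],[0,0,0,0]]' 1; cat > f2.py <<'E'
from bench import r
from ov import *
C={n:r.camera(n) for n in("scene","top","wrist")}
D=r.outline_of("caddy_mid","scene");print([(np.round(d["bbox"]),round(d["score"],2)) for d in D])
d=min(D,key=lambda d:np.hypot(*(np.array(d["bbox"][:2])-(333,180))))
print([(np.round(d["bbox"]),round(d["score"],2)) for d in r.outline_of("caddy_mid","top")])
p,f=fit(lambda p:caddy([*p,0]),np.array([.456,.0855,-.521]),[(C["scene"],d["mask"].astype(np.float32))]);print("scene only",p,f,d["mask"].sum())
cv2.imwrite("pics/a2.png",np.hstack([overlay(C["scene"],caddy([*p,0]),304,142,66,66),cv2.resize(C["wrist"]["img"][:,120:520,::-1],(396,396))]))
E
python3 f2.py;python3 st.py
```

```text
time: 5.83
ee_pos: [0.4616, 0.0838, 0.1935]
eef_rot: [0.258, 0.966, 0.001, 0.002]
ft_force: [-1.2, -0.1, -1.2]
width: 0.0393
grip_force: 0.0
[(array([334., 173.,  34.,  37.]), 0.94), (array([384., 174.,  36.,  34.]), 0.81), (array([326., 141.,  24.,  31.]), 0.61), (array([375., 229.,  52.,  58.]), 0.15)]
[(array([239., 158.,  35.,  24.]), 0.69), (array([211., 242.,  37.,  24.]), 0.68)]
scene only [ 0.45440344  0.08898418 -0.47630212] 63.75686274509805 862
t 6.08 tcp [0.4585 0.0845 0.1904] F [ 0.3 -0.3  0.1] w 0.0588 grip 0.0
toolx ang 2.6214 tilt [ 0.001 -0.002 -1.   ] j7 [-0.75 -0.01  0.48  1.94  0.    1.21  0.77]
```

View pics/a2.png

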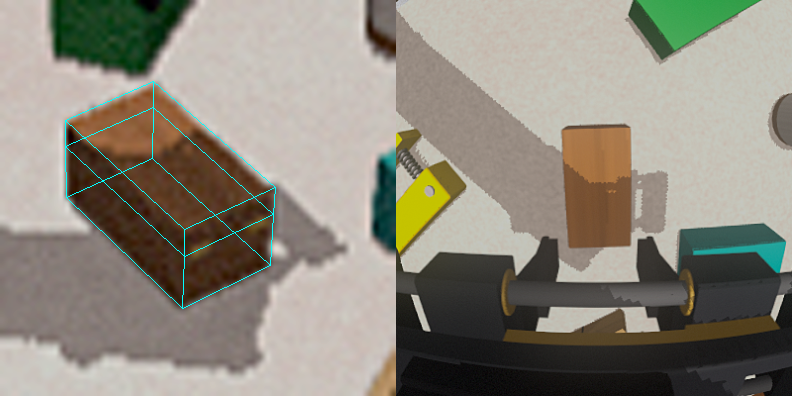

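The caddy is shut: the overlay agrees in the scene crop, and in the wrist view its top face has corners at about (564,130), (630,127), (631,246) and (568,247). I unproject these for the grasp.

```bash
cat >> h.py <<'E'
def fish(c,uv,z):
    K=c["camera_matrix"];d=(np.asarray(uv,float)-K[:2,2])/[K[0,0],K[1,1]];th=np.hypot(*d.T)
    q=np.c_[d*(np.sin(th)/th)[:,None],np.cos(th)];w=R.from_quat(c["attitude"]).apply(q)
    return c["xyz"]+w*((z-c["xyz"][2])/w[:,2])[:,None]
E
python3 - <<'E'
from bench import r
from h import *
c=r.camera("wrist");print(c["camera_matrix"][0],c["xyz"])
uv=np.array([(564,130),(630,127),(631,246),(568,247)],float);uv=np.c_[(uv[:,0]-396)*400/396+120,uv[:,1]*400/396]
w=fish(c,uv,.06)[:,:2];print(w.round(4),w.mean(0))
v=(w[2]+w[3]-w[0]-w[1])/2;print(np.hypot(*v),np.arctan2(v[1],v[0]));v=w[0]-w[1];print(np.hypot(*v));v=w[3]-w[2];print(np.hypot(*v))
E
```

```text
[309.70691629   0.         323.26725372] [0.38448917 0.12608368 0.3432762 ]
[[0.3875 0.0882]
 [0.4153 0.1423]
 [0.5217 0.0866]
 [0.4904 0.0298]] [0.45371057 0.08672771]
0.11924038393765009 -0.4992772396321057
0.060854432582678204
0.06485366438581887
```

```bash
python3 -m pendant '[[0,0,0,-0.03],[0,0,0,0],[0,0,0,0]]'; python3 st.py .454 .0875 .032
```

```text
time: 6.38
ee_pos: [0.4591, 0.0845, 0.1911]
eef_rot: [0.243, 0.97, -0.0, -0.0]
ft_force: [0.6, -0.3, -0.2]
width: 0.0822
grip_force: 0.0
t 6.38 tcp [0.4591 0.0845 0.1911] F [ 0.6 -0.3 -0.2] w 0.0822 grip 0.0
toolx ang 2.6504 tilt [ 0.001 -0.001 -1.   ] j7 [-0.75 -0.01  0.48  1.94  0.    1.21  0.8 ]
shift in tool [0.0059 0.0004 0.1591]
```

```bash
python3 -m pendant '[[0.003,0,0.02,0],[0.003,0,0.025,0],[0,0,0.025,0],[0,0,0.022,0],[0,0,0.02,0],[0,0,0.018,0],[0,0,0.016,0],[0,0,0.013,0]]' 1
python3 -m pendant '[[0,0,0,0],[0,0,0,0],[0,0,0,0]]'
python3 -m pendant '[[0,0,0,0],[0,0,0,0],[0,0,0,0],[0,0,0,0],[0,0,0,0],[0,0,0,0],[0,0,0,0],[0,0,0,0]]' 0 40; python3 st.py
```

```text
time: 7.05
ee_pos: [0.4535, 0.0871, 0.0311]
eef_rot: [0.243, 0.97, -0.0, -0.001]
ft_force: [0.6, -0.0, -0.2]
width: 0.0871
grip_force: 0.0
time: 7.3
ee_pos: [0.4546, 0.0873, 0.0332]
eef_rot: [0.243, 0.97, 0.0, 0.0]
ft_force: [-0.1, -0.3, 1.1]
width: 0.0872
grip_force: 0.0
time: 7.97
ee_pos: [0.4543, 0.0873, 0.0328]
eef_rot: [0.243, 0.97, 0.0, 0.0]
ft_force: [-2.0, 0.0, 5.9]
width: 0.0633
grip_force: 40.0
t 7.97 tcp [0.4543 0.0873 0.0328] F [-2.   0.   5.9] w 0.0633 grip 40.0
toolx ang 2.6508 tilt [ 0.  0. -1.] j7 [-0.72  0.22  0.47  2.11 -0.13  0.85  0.91]
```

```bash
python3 st.py .5357 -.0775 .0328 | tail -1
```

```text
shift in tool [-0.1494 -0.107  -0.    ]
```

```bash
python3 -m pendant '[[-0.0107,-0.0076,0,0],[-0.0107,-0.0076,0,0],[-0.0107,-0.0076,0,0],[-0.0107,-0.0076,0,0],[-0.0107,-0.0076,0,0],[-0.0107,-0.0076,0,0],[-0.0107,-0.0076,0,0]]'
python3 -m pendant '[[-0.0107,-0.0076,0,0],[-0.0107,-0.0076,0,0],[-0.0107,-0.0076,0,0],[-0.0107,-0.0076,0,0],[-0.0107,-0.0076,0,0],[-0.0107,-0.0076,0,0],[-0.0107,-0.0076,0,0],[0,0,0,0]]'
python3 -m pendant '[[0,0,0,-0.07],[0,0,0,-0.08],[0,0,0,-0.08],[0,0,0,-0.08],[0,0,0,-0.08],[0,0,0,-0.08],[0,0,0,-0.08],[0,0,0,-0.006]]'
python3 -m pendant '[[0,0,0,0],[0,0,0,0],[0,0,0,0]]'
cat > f3.py <<'E'
import sys
from bench import r
from ov import *
C={n:r.camera(n) for n in("scene","wrist")}
tag=sys.argv[1];d=float(sys.argv[2]);s=r.read_state();M=R.from_quat(s["eef_rot"]).as_matrix();y=np.arctan2(-M[1,0],-M[0,0])
cp=[*s["ee_pos"][:2],y,0];print(np.round(cp,4))
a=overlay(C["scene"],caddy(cp)+rail([.6355,-.071,.065,d]),320,190,95,62,4)
cv2.imwrite(f"pics/{tag}.png",np.hstack([cv2.resize(a,(400,260)),cv2.resize(C["wrist"]["img"][140:400,120:520,::-1],(400,260))]))
E
python3 f3.py b1 0; python3 st.py
```

```text
time: 8.55
ee_pos: [0.4954, 0.0063, 0.0329]
eef_rot: [0.242, 0.97, 0.001, -0.0]
ft_force: [-3.9, 6.9, 8.1]
width: 0.0635
grip_force: 40.0
time: 9.22
ee_pos: [0.5372, -0.079, 0.0328]
eef_rot: [0.244, 0.97, -0.0, 0.001]
ft_force: [2.8, -3.5, 4.3]
width: 0.0638
grip_force: 40.0
time: 9.88
ee_pos: [0.5365, -0.077, 0.0329]
eef_rot: [-0.035, 0.999, 0.0, 0.001]
ft_force: [1.3, 0.6, 6.4]
width: 0.0635
grip_force: 40.0
time: 10.13
ee_pos: [0.5365, -0.077, 0.0329]
eef_rot: [-0.031, 1.0, 0.0, 0.0]
ft_force: [1.6, 0.2, 5.3]
width: 0.0637
grip_force: 40.0
[ 0.5365 -0.077   0.0627  0.    ]
t 10.23 tcp [ 0.5365 -0.077   0.0328] F [-0.9  0.4  5.5] w 0.0639 grip 40.0
toolx ang -3.0789 tilt [-0.001 -0.    -1.   ] j7 [-0.3   0.38  0.42  1.91 -0.19  0.9   1.85]
```

View pics/b1.png

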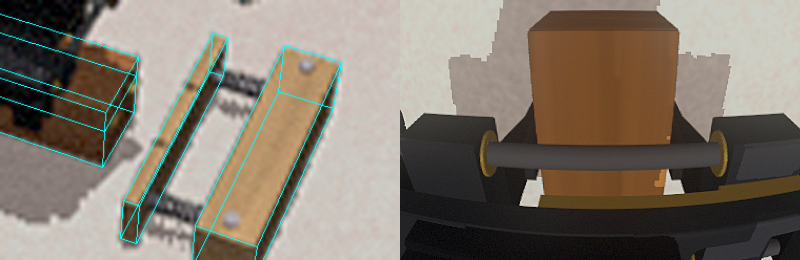

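Scene crop: the caddy follows the model (back end at ~(120,110), clear of the board) and the wrist view shows it square in the jaws. Next I refine the rail's lateral position and yaw from the dark lines, using the first, unoccluded pictures.

```bash
python3 - <<'E'
from bench import r
from h import *
from scipy.optimize import least_squares
C={n:r.camera(n) for n in("scene","top")}
I={n:cv2.imread(f"pics/{n}0.png",0).astype(np.float32) for n in C}
def prof(p,n,zs,xs,ys):
    P=world(np.array([[x,y,z] for y in ys for x,z in zip(xs,zs)]),p);uv=proj(C[n],P).astype(np.float32)
    return cv2.remap(I[n],uv[None,:,0],uv[None,:,1],cv2.INTER_CUBIC)[0].reshape(len(ys),-1).mean(1)
p=np.array([.6355,-.071,.065])
ys=np.arange(-.12,.1201,.001)
for n in C:
    v=prof(p,n,[.046]*3,[.003,.006,.009],ys);b=cv2.GaussianBlur(v[:,None],(1,25),0)[:,0]
    from scipy.ndimage import median_filter
    d=median_filter(v,45)-v
    for lo,hi in((-.05,-.015),(.015,.05)):
        k=(ys>lo)&(ys<hi);w=np.clip(d[k],0,None)**2;print(n,"line at",round((ys[k]*w).sum()/w.sum(),4),round(d[k].max(),1))
    g=np.abs(np.gradient(v));print("ends",ys[:60][g[:60].argmax()],ys[-60:][g[-60:].argmax()])
# rail front-edge/back-edge rows in top view -> yaw and x: dense gradient along rail x at several y
xs=np.arange(-.03,.13,.0005)
for n in("top",):
  L=[]
  for y in np.arange(-.085,.086,.01):
    uv=proj(C[n],world(np.c_[xs,0*xs+y,0*xs+.05],p)).astype(np.float32);v=cv2.remap(I[n],uv[None,:,0],uv[None,:,1],cv2.INTER_CUBIC)[0]
    g=np.gradient(v);k=(xs>.09)&(xs<.115);j=(xs>.045)&(xs<.066);L.append((y,xs[k][np.abs(g[k]).argmax()],xs[j][np.abs(g[j]).argmax()]))
  L=np.array(L);print("back edge",np.polyfit(L[:,0],L[:,1],1),"front",np.polyfit(L[:,0],L[:,2],1))
E
```

```text
scene line at -0.032 37.2
scene line at 0.0324 41.2
ends -0.09599999999999997 0.0930000000000002
top line at -0.0341 18.2
top line at 0.0302 17.1
ends -0.09999999999999998 0.0960000000000002
back edge [0.00211558 0.10125   ] front [0.01393189 0.04861111]
```

```bash
python3 -m pendant '[[-0.005,-0.0009,0,-0.005],[-0.006,-0.0008,0,0],[-0.006,0,0,0],[-0.006,0,0,0],[-0.005,0,0,0],[-0.004,0,0,0],[0,0,0,0],[0,0,0,0]]'; python3 st.py|head -1; python3 -m pendant '[[-0.002,0,0,0],[-0.002,0,0,0],[0,0,0,0],[0,0,0,0]]';python3 st.py|head -1;  python3 -m pendant '[[-0.002,0,0,0],[-0.002,0,0,0],[0,0,0,0],[0,0,0,0]]';python3 f3.py b2 0; python3 st.py .5899 -.0751 .0328
```

```text
time: 11.0
ee_pos: [0.5667, -0.0773, 0.0328]
eef_rot: [-0.033, 0.999, 0.0, -0.002]
ft_force: [-9.6, -1.1, 15.8]
width: 0.0636
grip_force: 40.0
t 11.0 tcp [ 0.5667 -0.0773  0.0328] F [-9.6 -1.1 15.8] w 0.0636 grip 40.0
time: 11.33
ee_pos: [0.57, -0.0771, 0.0328]
eef_rot: [-0.033, 0.999, 0.0, -0.002]
ft_force: [-12.9, -1.9, 18.6]
width: 0.0636
grip_force: 40.0
t 11.33 tcp [ 0.57   -0.0771  0.0328] F [-12.9  -1.9  18.6] w 0.0636 grip 40.0
time: 11.67
ee_pos: [0.574, -0.0769, 0.0328]
eef_rot: [-0.033, 0.999, 0.0, -0.002]
ft_force: [-13.4, -1.7, 18.7]
width: 0.0637
grip_force: 40.0
[ 0.5741 -0.0769  0.0662  0.    ]
t 11.77 tcp [ 0.5741 -0.0769  0.0328] F [-13.3  -1.6  18.7] w 0.0638 grip 40.0
toolx ang -3.0754 tilt [ 0.004  0.    -1.   ] j7 [-0.29  0.45  0.41  1.8  -0.22  0.94  1.86]
shift in tool [-0.0159  0.0007 -0.0001]
```

View pics/b2.png

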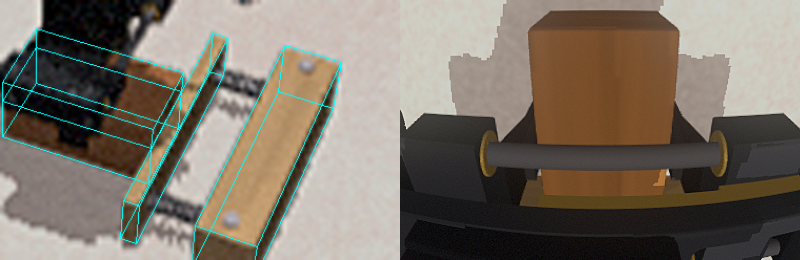

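Scene crop: the caddy's back end is just at the board (~(180,85)/(155,180)), and the model still fits. The vertical load has crept up to 19 N (pressing into the worktop), so I relieve it before pushing.

```bash
for i in 1 2 3; do python3 -m pendant '[[0,0,-0.0004,0],[0,0,0,0],[0,0,0,0]]' | egrep 'pos|force|rot'; done
```

```text
ee_pos: [0.574, -0.0768, 0.0328]
eef_rot: [-0.033, 0.999, -0.0, -0.002]
ft_force: [-11.7, -2.4, 13.2]
grip_force: 40.0
ee_pos: [0.5745, -0.0767, 0.0329]
eef_rot: [-0.033, 0.999, -0.0, -0.002]
ft_force: [-6.4, -2.4, 6.3]
grip_force: 40.0
ee_pos: [0.5754, -0.0761, 0.033]
eef_rot: [-0.034, 0.999, -0.0, -0.001]
ft_force: [-2.2, -1.1, -4.3]
grip_force: 40.0
```

```bash
for i in 1; do python3 -m pendant '[[0,0,0.0002,0],[-0.002,0,0,0],[0,0,0,0],[0,0,0,0]]' | egrep 'pos|ft'; python3 -m pendant '[[-0.002,0,0,0],[-0.002,0,0,0],[0,0,0,0],[0,0,0,0]]' | egrep 'pos|ft';python3 -m pendant '[[-0.002,0,0,0],[-0.002,0,0,0],[0,0,0,0],[0,0,0,0]]' | egrep 'pos|ft'; done;python3 st.py
```

```text
ee_pos: [0.5777, -0.0759, 0.0331]
ft_force: [-3.7, -0.9, -5.3]
ee_pos: [0.5816, -0.0757, 0.0331]
ft_force: [-5.7, -0.1, -5.2]
ee_pos: [0.5851, -0.0755, 0.033]
ft_force: [-8.2, -0.7, -3.4]
t 13.52 tcp [ 0.5851 -0.0755  0.033 ] F [-8.2 -0.7 -3.4] w 0.0638 grip 40.0
toolx ang -3.0717 tilt [ 0.003  0.    -1.   ] j7 [-0.28  0.47  0.41  1.78 -0.23  0.94  1.86]
```

```bash
python3 -m pendant '[[-0.0015,0,0,0],[-0.0013,0,0,0],[0,0,0,0],[0,0,0,0]]' | egrep 'pos|ft'; for i in 1 2; do python3 -m pendant '[[0,0,0.0003,0],[0,0,0,0],[0,0,0,0]]' | egrep 'pos|ft'; done;python3 f3.py b3 .0143
python3 - <<'E'
import cv2,numpy as np
from bench import r
s=r.camera("scene")["img"][190:250,330:410,::-1];t=r.camera("top")["img"][110:200,246:366,::-1]
cv2.imwrite("pics/b4.png",np.vstack([np.hstack([cv2.convertScaleAbs(cv2.resize(s,(400,300),interpolation=2),alpha=1.4),cv2.convertScaleAbs(cv2.resize(t,(400,300),interpolation=2),alpha=1.4)]),cv2.resize(cv2.imread("pics/b3.png"),(800,260))]))
E
```

```text
ee_pos: [0.5875, -0.0753, 0.033]
ft_force: [-9.9, -0.0, -1.4]
ee_pos: [0.5877, -0.0752, 0.0329]
ft_force: [-9.2, -0.6, -0.4]
ee_pos: [0.5878, -0.0753, 0.0329]
ft_force: [-10.8, -0.1, 1.0]
[ 0.5878 -0.0753  0.0698  0.    ]
```

View pics/b4.png

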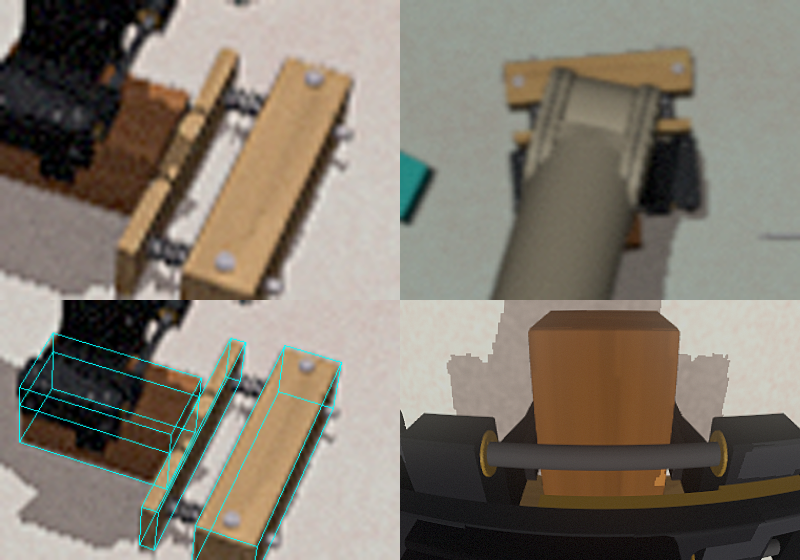

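Scene crop: the caddy's back is on the board, which is visibly pressed back, and the sides look near the lines at (195,115) and (165,180). I check the lateral fit in one large zoom with the model drawn in.

```bash
python3 - <<'E'
from bench import r
from ov import *
c=r.camera("scene")
s=r.read_state();cp=[*s["ee_pos"][:2],.068,0];print(np.round(cp,4))
rp=np.array([.6355,-.071,.068,.0143])
a=overlay(c,[],348,205,40,40,14);b=overlay(c,caddy(cp),348,205,40,40,14)
for y in(-.032,.032):
    p=((proj(c,world(np.array([[.0143,y,.046],[.0263,y,.046]]),rp))-[347.5,204.5])*14).astype(int);cv2.line(b,tuple(map(int,p[0])),tuple(map(int,p[1])),(0,0,255),1)
cv2.imwrite("pics/z1.png",np.hstack([a[:,:396],b[:,:396]]))
I=cv2.cvtColor(c["img"],cv2.COLOR_RGB2GRAY).astype(np.float32);ys=np.arange(-.06,.06,.001)
from scipy.ndimage import median_filter
for d in(.012,.0143,.0165):
    q=rp.copy();P=world(np.array([[d+x,y,.046] for y in ys for x in(.006,.008,.010)]),q);uv=proj(c,P).astype(np.float32)
    v=cv2.remap(I,uv[None,:,0],uv[None,:,1],cv2.INTER_CUBIC)[0].reshape(len(ys),-1).mean(1);D=median_filter(v,31)-v
    for lo,hi in((-.05,-.015),(.015,.05)):
        k=(ys>lo)&(ys<hi);w=np.clip(D[k],0,None)**2;print(d,round((ys[k]*w).sum()/w.sum(),4),round(D[k].max(),1))
E
```

```text
[ 0.5879 -0.0753  0.068   0.    ]
0.012 -0.0309 36.6
0.012 0.0323 44.0
0.0143 -0.032 43.0
0.0143 0.0319 42.6
0.0165 -0.0328 39.5
0.0165 0.0313 31.1
```

View pics/z1.png

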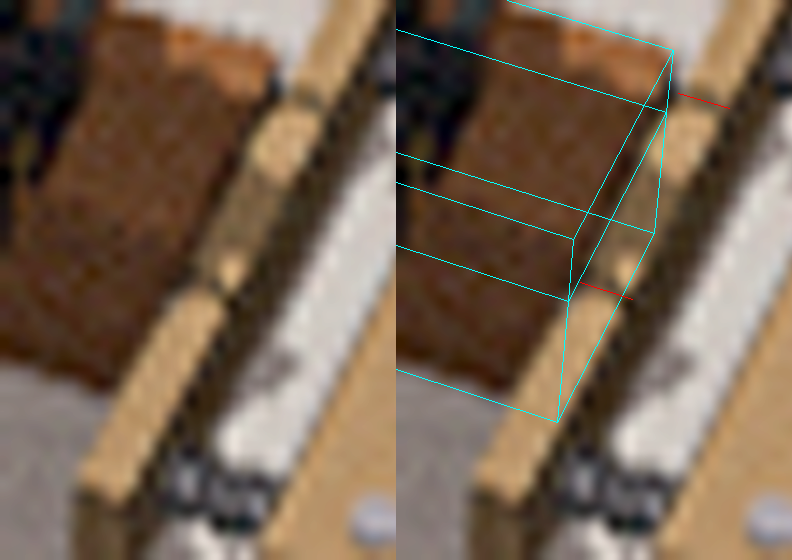

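The lines sit at ±32 mm of the fitted board with the board pressed about 14 mm, and the caddy's centre is within about 1 mm of theirs. I check that it holds steadily, then hand in.

```bash
for i in 1 2; do python3 -m pendant '[[0,0,0,0],[0,0,0,0],[0,0,0,0],[0,0,0,0],[0,0,0,0],[0,0,0,0]]'|egrep 'time|pos|ft|grip'; done; python3 -c "
from bench import r
print(r.close_job())"
```

```text
time: 15.1
ee_pos: [0.5879, -0.0753, 0.0329]
ft_force: [-10.4, 0.6, 1.2]
grip_force: 40.0
time: 15.6
ee_pos: [0.5879, -0.0753, 0.0329]
ft_force: [-10.2, 0.3, 1.9]
grip_force: 40.0
the job is handed in; nothing more can be done
None
```

The lid is shut, and the job is handed in at 15.6 s with the arm still pressing the caddy squarely against the board at about 10 N, its sides within about 1 mm of the lines; I moved nothing else on purpose, but did not re-check the other items at the end.

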